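# Start the measurement and hold the beam shutter half open

### The job

Start the measurement: press the green start button on the control box fully down and release it. Then slide the orange tab of the beam aperture's sprung shutter until the window is half open (the plate's trailing edge at the white marks, half of its 70 mm travel), never opening it fully, and hold it still there against the spring: finish while still holding it. Leave everything else on the bench where it is.

Things in the scene. Friction and masses are not known exactly. Their poses are not given: they have to be found in the camera images.
- shutter_unit: Beam aperture: fixed black housing, 100 (its x) x 190 (its y) x 60 mm high; origin at the centre of its underside on the bench, z up. On top, between two 8 mm high rails along y, an aluminium plate covers a 68 mm cyan window; white marks on the rails show the window's middle. A spring barrel lies along the rail on the +x side, 43 mm off the middle line, its top 79 mm above the bench.
- shutter (a joint): Travel of the shutter plate along the housing's +y axis, m: 0 closed, 0.035 half open (the plate's trailing, -y, edge at the white marks), 0.070 fully open at the stop. Its spring pushes it shut with about 2 N at the start, 6.5 N at half and 11 N fully open; let go, it shuts by itself.
- shutter_tab (a point): Centre of the upright orange tab on the plate: 26 mm (housing's x) x 16 mm (housing's y) x 45 mm tall. Closed, it lies 15 mm towards -y of the housing's centre, 87.5 mm above the bench; the tab's foot (top of the plate) is 65 mm and its top 110 mm above the bench. It moves along the housing's +y with the shutter; both y sides of it are free above the plate.
- control_box: Fixed grey control box with a white top, 110 (its x) x 150 (its y) x 50 mm high; origin at the centre of its underside on the bench. It carries the green start button.
- start_button_top (a point): Centre of the top of the green round start button, 32 mm across, on the control box 35 mm towards its +y side; it is pressed straight down.
- start_button (a joint): How far the start button is pressed, m: 0 up, 0.006 fully down. A spring lifts it; fully down takes about 5 N.
- notebook: White notebook with a blue cover, 150 x 210 x 12 mm, lying flat; origin at its underside. Bystander, to be left alone.
- pen: Blue pen, 135 mm long, 9 mm thick, lying on the notebook; origin at the middle of its underside. Bystander, to be left alone.
- screwdriver: Screwdriver, 170 mm long, lying flat; origin at its underside. Bystander, to be left alone.
- weight_large: Brass calibration weight, 44 mm across, 68 mm tall, standing; origin at its underside. Bystander, to be left alone.
- weight_small: Brass calibration weight, 31 mm across, 48 mm tall, standing; origin at its underside. Bystander, to be left alone.
- jar: Small closed jar, 60 mm across, 75 mm tall, standing; origin at its underside. Bystander, to be left alone.
- mug: White mug, 80 mm across, 90 mm tall, standing; origin at its underside. Bystander, to be left alone.
- lens_mount: Lens in a black round mount on a post and a 60 mm foot, 95 mm tall, standing; origin at its underside. Bystander, to be left alone.

How it is judged:
By the outcome, as a careful person would: the job done as asked, in the order asked, and still so for the second after the job is handed in, while the arm keeps its last pose, push and grip.
It also fails if it takes over 48 s, if anything falls off the work surface, if the arm or the gripper's body presses on something with over 40 N, if the wrist force passes 120 N, or if a joint passes its speed limit or range.

### The arm

A 7-joint arm with a two-finger parallel gripper is mounted at the origin on the work surface. World frame = base frame: x ahead of the robot, y to its left, z up, the work surface at z = 0. Lengths are in m, angles in rad, forces in N, time in s.
With the tool pointing down it reaches from about 0.425 to 0.875 m from the base axis. Payload 8.4 kg.
Tool frame: the origin (TCP) lies between the finger pads; the fingertips stand ctrl.tip_reach ahead of it and the grasp point (between the pads) lies 6 mm ahead of it (ctrl.tip_reach is the distance from the TCP to the fingertips, in m); z points along the fingers, y is the line along which they close (so a half turn about z gives the same grasp; the last joint's range is limited). The gripper opens to 87 mm and grips with 3 to 60 N. Pads are 19 mm wide; open, the fingers measure 117 mm over their backs; the gripper's body (75 mm by 190 mm) begins 51 mm behind the grasp point.
Start: joints at [-0.099, 0.333, 0.04, 1.465, -0.013, 1.343, -0.059], TCP at [0.65, -0, 0.248] pointing down, gripper open.
Joint ranges: [-2.58, 2.58], [-0.38, 2.09], [-1.3, 1.39], [0.25, 2.4], [-1.5, 4.64], [0.08, 2.09], [-2.65, 2.65]. Speed limits (rad/s): [2.22, 2.22, 2.79, 2.79, 3.14, 3.14, 3.14].

### API

Orientations are given as a rotation vector (axis times angle).
In Python, from station import ctrl gives the robot as it stands. Calls block until the motion is done:
- ctrl.goto(position, orientation): joint-space move of the TCP to a pose.
- ctrl.line_to(position, velocity=0.15, attitude=None, max_force=None): straight line of the TCP; attitude=None keeps the orientation; velocity is the mean speed in m/s. With max_force (N) it stops when the force on the tool has changed by that much, and returns True; else False.
- ctrl.move_j(angles): joint-space move.
- ctrl.gripper_to(opening, strength=None): opening from 0.0 (shut) to 1.0 (fully open); strength is the grip in N (None keeps the last); returns when the fingers have stopped.
- ctrl.hold(seconds).
- ctrl.inverse_kinematics(position, orientation): joint angles nearest the present ones, or None.
- ctrl.capture(name): name is "scene" or "side" or "wrist"; returns a dict with "pixels" (480x640x3 uint8, blue, green, red), "fx", "fy", "cx", "cy" (pixels), "R" (3x3) and "t" (3): a world point X has camera coordinates R X + t. Camera axes: x right, y down, z forward; pixel columns grow to the right and rows downward; lengths in m; the calibration is good to about 2 mm. A picture is of the moment at which its call begins. There is no depth.
A pose or a line that the arm cannot do raises ctrl.Unreachable and nothing moves.
- ctrl.finish_job(): hands the job in; it is judged then, once.
Readings, each from a call of its own:
- ctrl.get_t(): time.
- ctrl.get_q(): joint angles.
- ctrl.get_qvel(): joint speeds.
- ctrl.get_joint_efforts(): joint torques, N m.
- ctrl.get_tcp_pos(): TCP position.
- ctrl.get_orientation(): TCP orientation.
- ctrl.get_ft_force(): force on the tool from outside, world axes, zero at the start.
- ctrl.get_torque(): the same for the moment, N m.
- ctrl.get_width(): opening from 0.0 (shut) to 1.0 (fully open).
- ctrl.get_grip_force(): force on a finger pad.
Only numpy, scipy, OpenCV 4.12 (cv2) and the standard library are available. Lean on these libraries where they do the work, as an engineer would, in place of code of your own. Each camera call takes 0.05 s, during which the arm holds its last target. There are 200 camera calls.

## Working session

There is one attempt and no reset: what is moved stays moved. The work goes in short steps, each a Python script; the robot and the scene stay as the last script left them, time stands still between calls to the robot, and variables do not carry over. Pictures are saved under pics/ and viewed, at most 10 in all, crops included, and the job is handed in when it is done.

```bash
mkdir -p pics
python3 - <<'E'
from station import ctrl
import cv2,pickle
d={}
for n in ("scene","side","wrist"):
    c=ctrl.capture(n); d[n]=c; cv2.imwrite(f"pics/{n}0.png",c["pixels"])
pickle.dump(d,open("cap0.pkl","wb"))
print(ctrl.tip_reach,ctrl.get_orientation(),ctrl.get_t())
for n in d: print(n,-d[n]["R"].T@d[n]["t"])
E
```

```text
0.025 [-2.22085568e+00 -2.22087178e+00  1.42205926e-03] 0.15
scene [1.46012012 0.13904866 0.90417243]
side [ 0.12422293 -0.75589439  0.65322766]
wrist [0.65088822 0.08090618 0.38396926]
```

View pics/scene0.png

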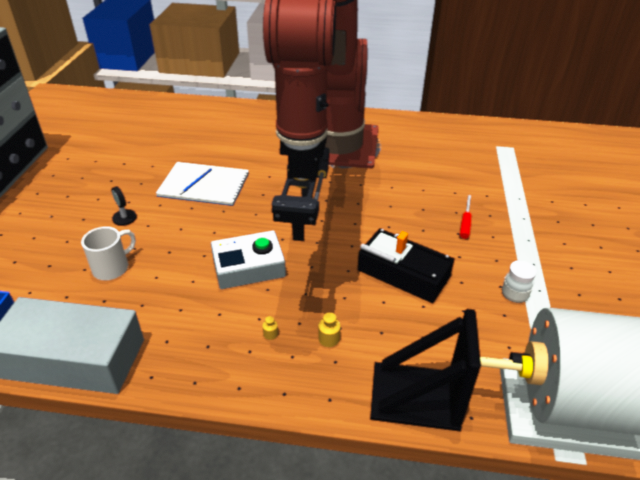

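View pics/side0.png

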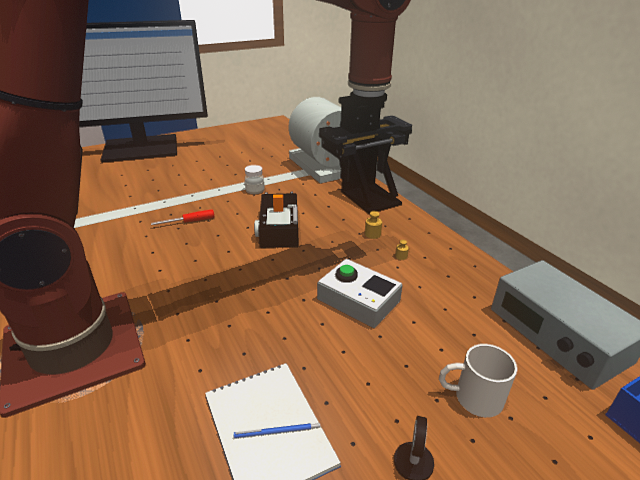

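Scene view: button at (262,245), and the orange tab at (402,243) on the black housing. In the side view the button is at (347,270) and the tab at (278,203). I need close-ups to tell the shutter's direction.

Run:
```python
import cv2,numpy as np
a=cv2.imread("pics/scene0.png")[220:310,345:465];b=cv2.imread("pics/side0.png")[180:260,240:320];w=cv2.imread("pics/wrist0.png")
r=lambda i,x,y:cv2.resize(i,(x,y),interpolation=cv2.INTER_CUBIC)
o=np.zeros((600,800,3),np.uint8)
o[:300,:400]=r(a,400,300);o[:300,400:700]=r(b,300,300);o[300:,:400]=r(w,400,300)
a=cv2.imread("pics/scene0.png")[225:295,200:300];o[300:580,400:]=r(a,400,280)
cv2.imwrite("pics/c1.png",o)
```

```text
(no output)
```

View pics/c1.png

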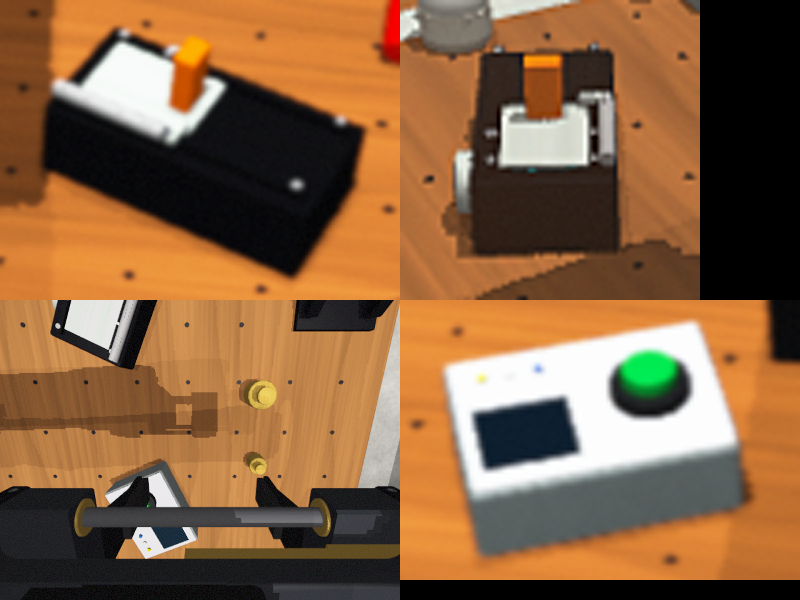

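```bash
cat > h.py <<'E'
import numpy as np,cv2
from scipy.optimize import least_squares
def proj(c,X):
    p=c["R"]@np.asarray(X)+c["t"]; return np.array([c["fx"]*p[0]/p[2]+c["cx"],c["fy"]*p[1]/p[2]+c["cy"]])
def blob(c,lo,hi,box=None):
    h=cv2.inRange(cv2.cvtColor(c["pixels"],cv2.COLOR_BGR2HSV),lo,hi)
    if box:
        m=np.zeros_like(h);u0,v0,u1,v1=box;m[v0:v1,u0:u1]=255;h&=m
    n,l,s,ce=cv2.connectedComponentsWithStats(h);k=1+np.argmax(s[1:,4]);return ce[k],s[k]
def tri(obs):
    return least_squares(lambda X:np.concatenate([proj(c,X)-p for c,p in obs]),[.6,0,.08])
E
python3 - <<'E'
import pickle
from h import *
d=pickle.load(open("cap0.pkl","rb"));S,D,W=d["scene"],d["side"],d["wrist"]
g=[blob(c,(45,150,90),(75,255,255)) for c in(S,D)];print(g)
r=tri([(S,g[0][0]),(D,g[1][0])]);print("button",r.x,r.fun)
t=[blob(S,(8,200,100),(22,255,255),(393,228,415,256)),blob(D,(3,200,80),(22,255,255),(272,192,285,212))];print(t)
r=tri([(S,t[0][0]),(D,t[1][0])]);print("tab",r.x,r.fun)
a,b=lambda u,v:(345+u*.3,220+v*.3),lambda u,v:(240+(u-400)/3.75,180+v/3.75)
obs=[(S,(.05,.095,0),a(294,277)),(S,(-.05,.095,.06),a(363,128)),(S,(-.05,-.095,.06),a(112,28)),(S,(.05,-.095,0),a(47,170)),
(D,(-.05,-.095,0),b(472,252)),(D,(.05,-.095,0),b(620,253)),(W,(-.05,-.095,.06),(83,53)),
(S,(0,-.015,.0875),t[0][0]),(D,(0,-.015,.0875),t[1][0])]
def T(p,P):
    c,s=np.cos(p[2]),np.sin(p[2]);return np.array([p[0]+c*P[0]-s*P[1],p[1]+s*P[0]+c*P[1],P[2]])
r=least_squares(lambda p:np.concatenate([proj(c,T(p,P))-q for c,P,q in obs]),[.7,.2,-.3],loss="soft_l1")
print(r.x,r.fun.reshape(-1,2).round(1),"tab",T(r.x,(0,-.015,.0875)))
E
```

```text
[(array([261.63636364, 242.97520661]), array([255, 238,  15,  11, 121], dtype=int32)), (array([346.61111111, 268.64444444]), array([340, 265,  14,   8,  90], dtype=int32))]
button [ 0.5478193  -0.11016974  0.06829646] [ 0.30330774 -0.22387983  0.30613292  0.19772374]
[(array([401.84615385, 240.18131868]), array([397, 230,  12,  23, 182], dtype=int32)), (array([277.58181818, 201.89090909]), array([273, 194,  10,  17, 165], dtype=int32))]
tab [0.5213218  0.19683456 0.09158817] [-0.39560749  0.45380445 -0.51893475 -0.48862285]
[ 0.53161611  0.21173899 -0.42308445] [[ 0.5  2. ]
 [ 1.8 -0.4]
 [ 0.3 -0.6]
 [-2.5  0.5]
 [ 1.1  0.6]
 [ 0.5 -1.1]
 [-3.8  0.2]
 [-0.1  3.1]
 [ 0.8  0.3]] tab [0.52545748 0.19806158 0.0875    ]
```

Run:
```python
from station import ctrl
import numpy as np,pickle,cv2
from scipy.spatial.transform import Rotation as R
o=ctrl.get_orientation()
ctrl.gripper_to(0.0,20)
b=np.array([.548,-.110])
ctrl.goto([*b,.125],o)
f0=ctrl.get_ft_force()
hit=ctrl.line_to([*b,.078],velocity=.02,max_force=12)
print(hit,ctrl.get_tcp_pos(),ctrl.get_ft_force()-f0,ctrl.get_t())
ctrl.hold(.2);print(ctrl.get_tcp_pos(),ctrl.get_ft_force()-f0)
c=ctrl.capture("side");cv2.imwrite("pics/press.png",cv2.resize(c["pixels"][220:340,280:440],(640,480)))
ctrl.line_to([*b,.14],velocity=.1)
ctrl.gripper_to(1.0)
yaw=-.42
best=None
for s in(0,np.pi):
    M=np.column_stack([[np.cos(yaw),np.sin(yaw),0],[-np.sin(yaw),np.cos(yaw),0],[0,0,1]])@np.diag([-1,1,-1])
    rv=(R.from_euler('z',s)*R.from_matrix(M)).as_rotvec()
    q=ctrl.inverse_kinematics([.523,.197,.25],rv);print(s,rv,None if q is None else np.round(q,2))
    if q is not None:
        d=abs(np.array(q)-ctrl.get_q()).max()
        if best is None or d<best[0]: best=(d,rv)
print(best)
ctrl.goto([.523,.197,.25],best[1])
d={n:ctrl.capture(n) for n in("wrist","scene","side")};pickle.dump(d,open("cap1.pkl","wb"));cv2.imwrite("pics/w1.png",d["wrist"]["pixels"])
print(ctrl.get_tcp_pos(),ctrl.get_t())
```

```text
True [ 0.54803841 -0.10996593  0.09147342] [-2.58782114 -0.54389322  8.93244843] 4.0333
[ 0.54800747 -0.11001365  0.09142539] [-1.91830415 -0.39913244  9.37231993]
0 [0.65489609 3.07257474 0.        ] [-0.23  0.16 -0.23  1.68  0.04  1.31  0.68]
3.141592653589793 [ 3.07257474 -0.65489609 -0.        ] [-0.46  0.15  0.02  1.69 -0.    1.31 -2.43]
(np.float64(0.5426923215255993), array([0.65489609, 3.07257474, 0.        ]))
[0.52337335 0.19534839 0.24940019] 7.8333
```

View pics/press.png

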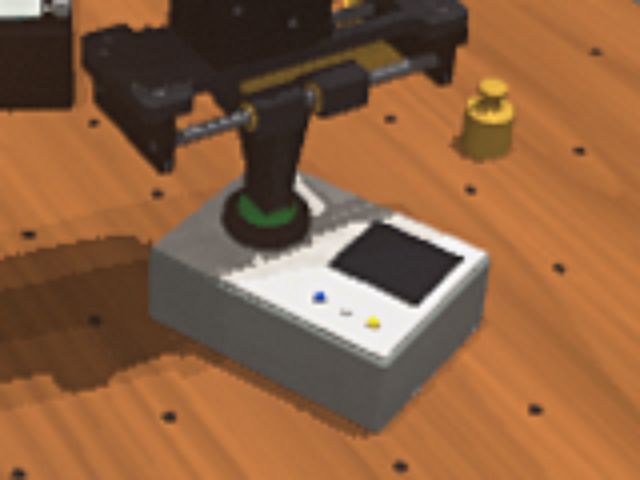

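View pics/w1.png

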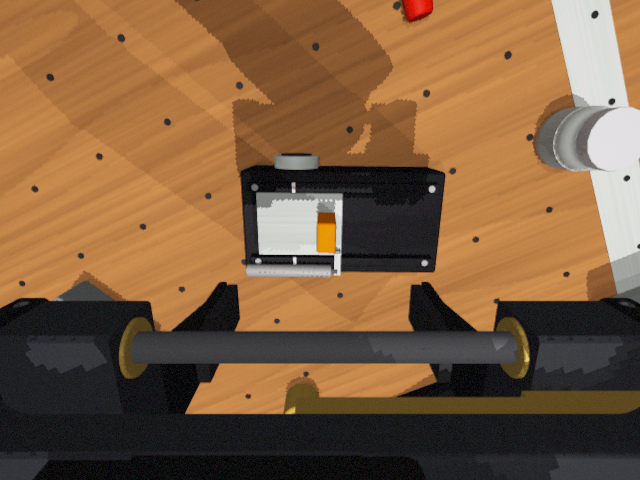

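The press picture shows the fingers on the pressed green button at about (268,210). In the wrist view the tab's top face is at about (327,237) and the housing screws are at (254,188), (431,188), (258,261) and (424,263). I'll work out the tab position from these and check the press depth.

Run:
```python
import pickle
from h import *
d=pickle.load(open("cap1.pkl","rb"));W=d["wrist"]
def ray(c,p,z):
    C=-c["R"].T@c["t"];v=c["R"].T@np.array([(p[0]-c["cx"])/c["fx"],(p[1]-c["cy"])/c["fy"],1]);return (C+v*(z-C[2])/v[2])[:2]
ce,s=blob(W,(8,150,200),(22,255,255),(310,205,345,258));print(ce,s)
print("tab",ray(W,ce,.11),ray(W,(326.5,237),.11))
for z in(.06,.068):
    A=[ray(W,p,z) for p in((254,188),(431,188),(258,261),(424,263))]
    for i,j in((0,1),(2,3)):
        e=A[j]-A[i];print(z,np.hypot(*e),"yaw",np.arctan2(-e[0],e[1]))
    print("centre",np.mean(A,0))
for n in("scene","side"): print(n,[b for b in [blob(d[n],(45,150,90),(75,255,255))]])
# button in side view: column profile, before/pressed
D=pickle.load(open("cap0.pkl","rb"))["side"];p=cv2.imread("pics/press.png")
print([proj(D,(.548,-.126,z)).round(1).tolist() for z in(.0665,.0725)],[proj(D,(.548,-.11,z)).round(1).tolist() for z in(.0665,.0725)])
for r in range(260,285): print(r,D["pixels"][r,347],D["pixels"][r,343],p[4*(r-220)+2,4*(347-280)+2],p[4*(r-220)+2,4*(343-280)+2])
```

```text
[325.82239382 237.5019305 ] [317 224  19  29 518]
tab [0.52390767 0.19684392] [0.52374461 0.19752536]
0.06 0.16425639463442634 yaw -0.4225461157939425
0.06 0.16417890587856954 yaw -0.4348614956135532
centre [0.53305869 0.20963049]
0.068 0.16023298999581867 yaw -0.42254611579394263
0.068 0.1601573993007371 yaw -0.43486149561355314
centre [0.53104319 0.21009356]
scene [(array([261.64227642, 242.97560976]), array([255, 238,  15,  11, 123], dtype=int32))]
side [(array([346.61111111, 268.64444444]), array([340, 265,  14,   8,  90], dtype=int32))]
[[350.8, 273.5], [351.0, 271.2]] [[346.9, 269.4], [347.0, 267.2]]
260 [249 247 247] [121 124 134] [26 32 43] [24 30 42]
261 [235 235 237] [247 245 244] [27 33 44] [25 30 42]
262 [234 232 236] [243 241 242] [28 34 45] [22 28 40]
263 [234 231 237] [240 236 242] [27 33 43] [23 30 41]
264 [179 209 177] [234 230 237] [29 33 44] [26 30 43]
265 [ 58 175  36] [103 189  86] [26 33 44] [24 30 44]
266 [ 77 181  57] [ 69 177  47] [26 33 44] [25 32 44]
267 [ 79 183  60] [ 78 182  59] [26 32 44] [24 31 42]
268 [ 79 184  61] [ 79 183  62] [26 33 44] [26 32 44]
269 [ 82 184  61] [ 80 183  60] [28 35 46] [26 30 44]
270 [ 81 186  62] [ 83 188  62] [31 35 47] [31 44 46]
271 [ 83 190  63] [ 83 188  62] [28 32 46] [37 68 45]
272 [ 84 188  65] [ 71 157  60] [30 39 47] [44 88 49]
273 [ 62 131  57] [45 86 51] [37 66 48] [45 89 49]
274 [47 92 52] [47 92 52] [43 91 48] [44 93 48]
275 [48 96 52] [45 85 53] [46 95 50] [40 82 49]
276 [46 74 55] [45 48 58] [38 65 48] [29 36 46]
277 [43 43 58] [45 47 59] [28 31 48] [30 34 48]
278 [45 47 58] [41 47 56] [30 36 49] [29 36 47]
279 [40 45 55] [31 37 49] [30 37 48] [29 35 47]
280 [29 36 47] [27 33 45] [30 35 47] [28 34 46]
281 [16 20 33] [27 32 43] [29 35 46] [36 42 52]
282 [135 138 142] [145 146 150] [62 67 74] [75 79 86]
283 [250 252 254] [250 249 251] [106 112 119] [113 119 126]
284 [232 235 237] [235 234 236] [143 150 158] [145 153 161]
```

The press depth is unclear: the stop force of 9 N suggests it bottomed out, but the heights don't settle it. I'll press again with a force/height profile before moving the shutter.

Run:
```python
from station import ctrl
import numpy as np
o=ctrl.get_orientation();b=np.array([.548,-.110])
ctrl.gripper_to(0.0)
ctrl.goto([*b,.103],o)
ctrl.hold(.2);f0=ctrl.get_ft_force()
for z in np.arange(.100,.083,-.001):
    hit=ctrl.line_to([*b,z],velocity=.01,max_force=15)
    ctrl.hold(.05)
    f=ctrl.get_ft_force()-f0;print(round(z-.025,4),round(ctrl.get_tcp_pos()[2]-.025,5),f.round(2),hit)
    if f[2]>16: break
print(ctrl.get_t())
ctrl.line_to([*b,.14],velocity=.1)
```

```text
0.075 0.07496 [-0.29 -0.09 -0.5 ] False
0.074 0.07398 [-0.07  0.2  -1.1 ] False
0.073 0.07297 [0.47 0.87 0.02] False
0.072 0.07213 [0.01 0.87 0.91] False
0.071 0.07111 [0.18 1.05 2.51] False
0.07 0.07008 [0.55 0.38 3.47] False
0.069 0.06908 [0.07 0.76 2.97] False
0.068 0.0681 [0.85 1.33 3.9 ] False
0.067 0.06708 [1.38 0.06 4.52] False
0.066 0.06644 [-0.09  0.92  7.97] False
0.065 0.06624 [-4.55  2.03 17.41] False
14.35
```

The button travels from 72 mm to 66 mm and then hits a hard stop, so it was fully pressed and released. Next is the shutter.

Run:
```python
from station import ctrl
import numpy as np,cv2,pickle
from scipy.spatial.transform import Rotation as R
yaw=-.428;c,s=np.cos(yaw),np.sin(yaw)
rv=R.from_matrix(np.column_stack([[c,s,0],[-s,c,0],[0,0,1]])@np.diag([-1,1,-1])).as_rotvec()
u=np.array([-s,c]);t=np.array([.5238,.1970])
ctrl.gripper_to(.6)
ctrl.goto([*t,.20],rv)
f0=ctrl.get_ft_force()
print(ctrl.line_to([*t,.101],velocity=.08,max_force=10),ctrl.get_tcp_pos())
ctrl.gripper_to(0,25)
print("grip",ctrl.get_width()*87,ctrl.get_grip_force(),ctrl.get_ft_force()-f0,ctrl.get_tcp_pos())
p=t+.033*u
print(ctrl.line_to([*p,.101],velocity=.03),ctrl.get_tcp_pos(),(ctrl.get_tcp_pos()[:2]-t)@u)
ctrl.hold(.3);print(ctrl.get_ft_force()-f0,ctrl.get_width()*87,ctrl.get_t())
d={n:ctrl.capture(n) for n in("wrist","scene","side")};pickle.dump(d,open("cap2.pkl","wb"))
o=np.zeros((600,800,3),np.uint8);r=lambda i,x,y:cv2.resize(i,(x,y),interpolation=cv2.INTER_CUBIC)
o[:300,:400]=r(d["wrist"]["pixels"],400,300)
o[:300,400:]=r(d["scene"]["pixels"][220:310,345:465],400,300);o[300:,:300]=r(d["side"]["pixels"][180:260,240:320],300,300)
o[300:,300:800]=r(d["wrist"]["pixels"][180:420,120:520],500,300)
cv2.imwrite("pics/c2.png",o)
```

```text
False [0.52417051 0.19714809 0.10156981]
grip 16.12663419438129 24.996492890641093 [ 0.56110196 -0.17842507 -0.84959258] [0.52380549 0.19697869 0.10102394]
False [0.53759962 0.22680934 0.10098425] 0.03284802697037527
[-3.84290449 -5.44942732  4.29927458] 15.647623742422628 20.9167
```

View pics/c2.png

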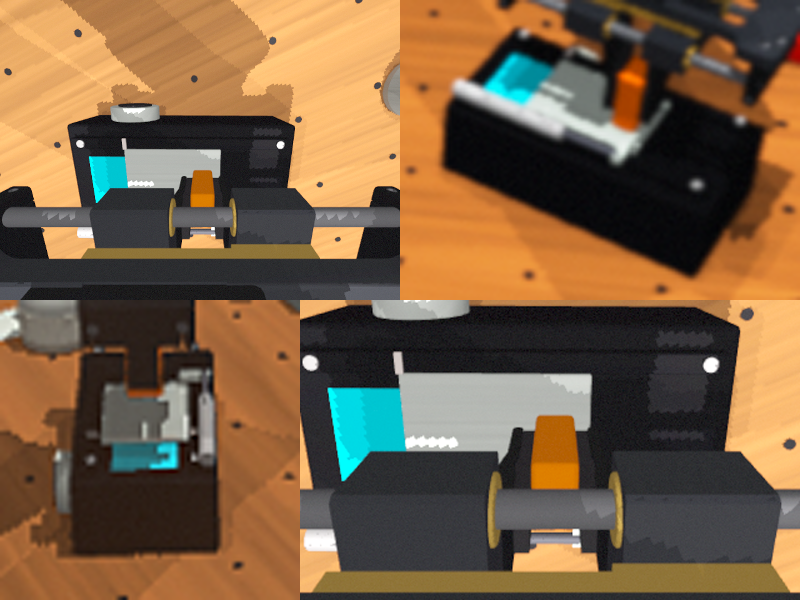

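Wrist view: half of the window is uncovered. The plate's edge starts at crop (401,374) and the white mark runs from (398,352) to (402,373). I'll quantify the remaining offset.

Run:
```python
import pickle
from h import *
d=pickle.load(open("cap2.pkl","rb"));W=d["wrist"]
u=np.array([.415,.910])
def ray(c,p,z):
    C=-c["R"].T@c["t"];v=c["R"].T@np.array([(p[0]-c["cx"])/c["fx"],(p[1]-c["cy"])/c["fy"],1]);return ((C+v*(z-C[2])/v[2])[:2])@u
g=cv2.cvtColor(W["pixels"],cv2.COLOR_BGR2GRAY)
for r in(223,225,228,231,234,236): print(r,g[r,188:212])
px=W["pixels"][...,2].astype(int)
for r in(243,248,255,262): # red channel: cyan->grey edge
    row=px[r,190:215];i=np.argmax(np.diff(row));e=190+i+.5+.5
    print("edge",r,e-.5,ray(W,(e-.5,r),.065)*1e3)
for r in(223,226,229,232,235):
    w=np.clip(g[r,188:212].astype(float)-60,0,None);m=(w*np.arange(188,212)).sum()/w.sum();print("mark",r,m,ray(W,(m,r),.068)*1e3,ray(W,(m,r),.060)*1e3)
for p in((310+0,0),):pass
ce,s=blob(W,(8,150,190),(22,255,255),(290,250,360,335));print(ce,s)
```

```text
223 [ 23  20  21  24  31  23 119 193 205 206 205 205 185 106  38  26  26  22
  32  27  32  30  27  24]
225 [ 26  10  29  26  22  31  76 193 205 204 205 204 195 129  49  23  21  25
  18  26  31  28  25  23]
228 [ 30  24  27  26  18  28  24 190 205 205 204 205 205 152  67  20  24  13
  26  31  24  28  30  23]
231 [ 22  29  26  23  24  27  24 146 198 204 206 205 205 179  95  24  23  27
  28  25  32  29  29  30]
234 [ 29  21  28  19  22  30  27 106 193 205 205 204 206 189 122  41  29  23
  25  29  27  24  24  24]
236 [ 21  24  24  26  27  27  21  61 190 205 205 205 206 201 133  50  26  20
  30  23  29  24  23  32]
edge 243 198.5 365.062910586118
edge 248 199.5 365.2997233932057
edge 255 199.5 364.90375697702984
edge 262 200.5 365.02826594930013
mark 223 197.4300847457627 366.7392917813367 363.76505843074347
mark 226 197.7850971922246 366.7551262748895 363.7816371100989
mark 229 198.02081165452654 366.7112002293022 363.7356466385555
mark 232 198.44244984160508 366.7605512973099 363.7873170964468
mark 235 198.72824919441462 366.74166536100097 363.76754356334646
[323.57463672 319.99603699] [305 310  38  21 757]
```

The edge is 1.7 mm short of the mark, and the travel of 32.85 mm is about 2 mm short. I'll move the rest.

Run:
```python
from station import ctrl
import numpy as np
t=np.array([.5238,.1970]);u=np.array([.41505,.90979])
ctrl.line_to([*(t+.0351*u),.101],velocity=.01)
ctrl.hold(1.0)
print((ctrl.get_tcp_pos()[:2]-t)@u,ctrl.get_ft_force()[:2]@u,ctrl.get_width()*87,ctrl.get_grip_force(),abs(np.array(ctrl.get_qvel())).max(),ctrl.get_t())
from h import *
W=ctrl.capture("wrist")
def ray(c,p,z):
    C=-c["R"].T@c["t"];v=c["R"].T@np.array([(p[0]-c["cx"])/c["fx"],(p[1]-c["cy"])/c["fy"],1]);return ((C+v*(z-C[2])/v[2])[:2])@u
g=cv2.cvtColor(W["pixels"],cv2.COLOR_BGR2GRAY);px=W["pixels"][...,2].astype(int)
for r in(243,248,255):
    e=180+np.argmax(np.diff(px[r,180:225]))+.5;print("edge",e,ray(W,(e,r),.065)*1e3)
for r in(226,232):
    w=np.clip(g[r,180:212].astype(float)-60,0,None);m=(w*np.arange(180,212)).sum()/w.sum();print("mark",m,ray(W,(m,r),.068)*1e3)
cv2.imwrite("pics/f.png",W["pixels"])
```

```text
0.03485406255745488 -7.406515821064473 16.02130911766108 24.99698401428759 0.002591733352660479 22.425
edge 198.5 367.0759246400748
edge 199.5 367.31297706447964
edge 199.5 366.9174150639399
mark 193.71521739130435 366.73118003642605
mark 194.44267515923568 366.76162068388373
```

The plate edge is within 0.5 mm of the mark and holding still, so I'll hand the job in.

```bash
python3 -c "
from station import ctrl
print(ctrl.finish_job())"
```

```text
the job is handed in; nothing more can be done
None
```

I pressed the start button fully down and released it (twice: the second press was to confirm the 6 mm travel), then slid the shutter to half open, with the plate's edge within about 0.5 mm of the white marks, and handed the job in at about 22 s with the gripper still holding it.

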